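Gauge two rod-holder blocks and sort out the tight one

TASK

Check the two bored aluminium rod-holder blocks with the pin gauge: lift the gauge out of its round stand and lightly press its nose onto the narrower bore, where it will not go in, then push it fully home in the wider bore and leave it standing there, with that block upright about where it was. Then put the block that failed, upright, in the grey reject tray.

Things in the scene. Friction and masses are not known exactly. Their poses are not given: they have to be found in the camera images.
- gauge_handle (a point): Middle of the pin gauge's black handle (24 mm dia., 50 mm long, upright): grip here. Loose, round, 0.15 kg; z = axis, up. Below it: steel flange 38 mm dia., 5 mm thick, underside 30 mm below this point; then pin 24 mm dia., 40 mm long, last 10 mm tapering to a 10 mm nose 70 mm below. Starts nose down in a fixed round wooden stand (68 mm dia., 45 mm high, 30 mm bore), flange on its top.
- wide_block_center (a point): Centre, half-way up, of a loose aluminium block (about 0.3 kg) on the bench: 64 mm along x, 50 mm along y, 45 mm high (z up), with a vertical through bore of 28 mm in its middle that the gauge fits. Gauge fully home: flange on the block's top, handle's middle 52.5 mm above this point.
- narrow_block_center (a point): Centre, half-way up, of a second loose aluminium block of the same outside size (64 mm along x, 50 mm along y, 45 mm high, about 0.3 kg), with a vertical through bore of only 16 mm in its middle, which admits at most about 5 mm of the gauge's nose.
- tray: Fixed grey plastic reject tray, open on top, 150 x 150 mm outside, 25 mm high, walls and floor 4 mm thick. Origin at the centre of its underside, on the bench; z up, x and y along its sides.
Things that resemble listed ones, but are neither listed nor needed, are in the scene too. What is shaped like the part that bears narrow_block_center but green or pink is not meant.

How it is judged:
On the way, in this order (a step that is already met when the one before it is completed fails the run):
1. the upright gauge's nose is pressed onto the mouth of the narrow bore (horizontal distance between gauge_handle and narrow_block_center below 0.013 m and z of gauge_handle in the frame of narrow_block_center between 0.078 and 0.1 m and angle between gauge_handle's own z axis and vertical below 0.2 rad and contact force between gauge and narrow_block above 0.5 N), for 0.1 s.
2. the gauge is fully home in the wide bore (horizontal distance between gauge_handle and wide_block_center below 0.012 m and z of gauge_handle in the frame of wide_block_center below 0.058 m and angle between gauge_handle's own z axis and vertical below 0.2 rad), for 0.2 s.
At the end, for the whole second after the job is handed in: The gauge stands in the wide bore, flange within 5 mm of the block's top, that block upright on the bench within 60 mm of its start; the narrow block rests upright (within 10 degrees) on the tray's floor, its centre within 55 mm of the tray's middle along each side; all at rest (all of step 2 and angle between each of wide_block_center, narrow_block_center's own z axis and vertical below 0.17 rad and height (world z) of wide_block_center below 0.03 m and distance of wide_block_center from where it was at the start of the episode below 0.06 m and x of narrow_block_center in the frame of tray between -0.055 and 0.055 m and y of narrow_block_center in the frame of tray between -0.055 and 0.055 m and height (world z) of narrow_block_center below 0.034 m and linear speed of each of narrow_block, gauge below 0.02 m/s); the robot touches nothing.
It also fails if it takes over 64 s, if anything falls off the work surface, if the arm or the gripper's body presses on something with over 40 N, if the wrist force passes 120 N, or if a joint passes its speed limit or range.

ROBOT

A 7-joint arm with a two-finger parallel gripper is mounted at the origin on the work surface. World frame = base frame: x ahead of the robot, y to its left, z up, the work surface at z = 0. Lengths are in m, angles in rad, forces in N, time in s.
With the tool pointing down it reaches from about 0.4 to 0.85 m from the base axis. Payload 10.4 kg.
Tool frame: the origin (TCP) lies midway between the tips of the shut fingers; the grasp point (between the pads) lies behind it (r.pinch_z is the y of the grasp point in the tool frame, in m); y points along the fingers, x is the direction in which the jaws open and shut, and the axes are right-handed (so a half turn about y gives the same grasp; the last joint's range is limited). The gripper opens to 85 mm and grips with 20 to 120 N. Pads are 22 mm wide; open, the fingers measure 114 mm over their backs; the gripper's body (76 mm by 85 mm) begins 54 mm behind the grasp point. The pads swing forward as they close: fully open they stand 13 mm farther back than shut.
Start: joints at [1.27, 0.332, -0.065, 1.46, 0.022, 1.35, -0.088], TCP at [0.171, -0.601, 0.231] pointing down, gripper open.
Joint ranges: [-2.6, 2.6], [-0.5, 2.12], [-1.47, 1.34], [0.16, 2.42], [-1.27, 4.41], [0.06, 2.06], [-2.6, 2.6]. Speed limits (rad/s): [2.22, 2.22, 2.79, 2.79, 3.14, 3.14, 3.14].

INTERFACE

Orientations are given as a 3x3 rotation matrix whose columns are the frame's x, y, z axes.
In Python, from rig import r gives the robot as it stands.
- The arm moves only by the tool send_rows, never from a script. Its argument "steps" is a list of rows, each an object of numbers: "dx", "dy", "dz": the shift along the world's x, y, z in cm; "ax", "ay", "az": the turn, a rotation vector about the world's x, y, z in degrees; "gripper": the closure, from 0 (fully open) to 1 (shut). In form: [{"dx": .., "dy": .., "dz": .., "ax": .., "ay": .., "az": .., "gripper": ..}, ...]. A call has 1 to 8 rows; each row is the pose to reach, as a shift and turn from the pose commanded when the call began; what a row does not reach only later rows make up. A row lasts 1/12 s, in which the tool goes at most 41.7 mm and 7.16 degrees, less where a joint would pass 70% of its speed; a pose out of reach is approached as far as the arm can. A call with a gripper value outside its range is refused whole. The fingers move at their own pace and stop on an object; "force" is the grip in N (left out, the last holds). Time passes only in rows, so rows that repeat a pose let the fingers close. It gives the time, the measured TCP pose, the force and the opening at its end, in the units of the state.
- r.observe(): the state, without advancing time (a new reading comes with each control period).
- r.camera(name): name is "scene" or "top" or "wrist"; returns a dict with "color" (384x512x3 uint8, red, green, blue), "intrinsics" (3x3 intrinsics, pixels), "cam_to_world" (4x4, takes a point from camera to world coordinates). Camera axes: x right, y up, looking along -z (the intrinsics and any distortion apply to the point x, -y, -z); pixel columns grow to the right and rows downward; lengths in m; the calibration is good to about 2 mm. A picture is of the moment at which its call begins. There is no depth.
- r.hand_in(): hands the job in, once; it reports no verdict.
Trained networks look in a picture, given as the dict that the camera call returned (one of the last four; its "shot" number tells which), for a name from the list of things; names that differ only in an ending like _2 or _b are one class to them, and where a whole thing is asked for, a point or a joint stands for the part that bears it (a point fixed in the world has none). Each returns a list of dicts, best first, with "conf" (0 to 1); they miss things now and then, are a little off and sometimes report something else, mostly with a low value. They report only what shows in the picture. A call takes as long as a camera call. They do not tell look-alikes from the thing itself.
- r.spot_in(picture, thing): "box" ([left, top, width, height] as shares, 0 to 1, of the picture: columns of its width, rows of its height, round what is visible of it).
- r.silhouettes(picture, thing): "mask" (384x512 bool, what is visible of it) and "box" ([left, top, width, height] as shares, 0 to 1, of the picture: columns of its width, rows of its height, round what is visible of it).
The state is a dict: "time": time; "qpos": joint angles; "joint_velocities": joint speeds; "tau": joint torques, N m; "tool_pos": TCP position; "tool_rot": TCP orientation; "ft_force": force on the tool from outside, world axes, zero at the start; "torque": the same for the moment, N m; "gripper_width": finger opening in m.
Only numpy, scipy, OpenCV 4.12 (cv2) and the standard library are available. Lean on these libraries where they do the work, as an engineer would, in place of code of your own. Each camera call takes 0.05 s, during which the arm holds its last target.

## Working session

There is one attempt and no reset: what is moved stays moved. The work goes in short steps, Python scripts to look and compute and a tool call to move; the robot and the scene stay as the last step left them, time stands still between calls to the robot, and variables do not carry over. Pictures are saved under pics/ and viewed, and the job is handed in when it is done.

Besides the shell and the picture viewer there is one more tool, called after "Request:" by a JSON object that holds its "api" and its "payload". send_rows: Moves the arm, as the interface text tells. Its arguments: {"type":"object","properties":{"steps":{"type":"array"},"force":{"type":"number"}},"required":["steps"]}

```bash
mkdir -p pics; python3 - <<'E'
from rig import r
import cv2
s=r.observe();print({k:(v if not hasattr(v,'round') else v.round(3)) for k,v in s.items()}, r.pinch_z)
for n in ["scene","top"]:
    c=r.camera(n);cv2.imwrite(f"pics/{n}0.png",c["color"][:,:,::-1]);print(n,c["intrinsics"],c["cam_to_world"].round(3))
    for t in ["gauge_handle","wide_block_center","narrow_block_center","tray"]:
        print(t,[(round(d["conf"],2),[round(float(b)*k) for b,k in zip(d["box"],(512,384,512,384))]) for d in r.spot_in(c,t)])
E
```

```text
{'time': 0.0, 'qpos': array([ 1.27 ,  0.333, -0.065,  1.461,  0.022,  1.35 , -0.088]), 'joint_velocities': array([ 0.003,  0.001, -0.002, -0.   ,  0.001, -0.001,  0.   ]), 'tau': array([ 1.0000e-03, -6.2544e+01,  5.0000e-02, -3.9161e+01,  1.6000e-02,
        1.0000e-02, -0.0000e+00]), 'tool_pos': array([ 0.171, -0.601,  0.231]), 'tool_rot': array([[ 0.274, -0.   ,  0.962],
       [-0.962,  0.001,  0.274],
       [-0.001, -1.   , -0.   ]]), 'ft_force': array([ 0.856, -0.685, -0.486]), 'torque': array([ 0.019, -0.008,  0.023]), 'gripper_width': 0.08591214293788893} -0.0187
scene [[443.2948736    0.         258.23511797]
 [  0.         443.2948736  195.06143237]
 [  0.           0.           1.        ]] [[ 0.066 -0.853  0.517  1.067]
 [ 0.998  0.048 -0.047 -0.03 ]
 [ 0.015  0.519  0.854  0.966]
 [ 0.     0.     0.     1.   ]]
gauge_handle [(0.61, [361, 166, 18, 22])]
wide_block_center [(0.71, [283, 217, 29, 35])]
narrow_block_center [(0.93, [217, 154, 29, 29]), (0.92, [211, 193, 25, 35]), (0.62, [161, 184, 33, 34]), (0.6, [218, 233, 28, 35])]
tray [(0.96, [80, 164, 62, 57])]
top [[429.60569271   0.         252.66210569]
 [  0.         429.60569271 193.52096729]
 [  0.           0.           1.        ]] [[-0.023  0.993 -0.118  0.417]
 [-1.    -0.023  0.003 -0.011]
 [ 0.     0.118  0.993  1.1  ]
 [ 0.     0.     0.     1.   ]]
gauge_handle [(0.71, [116, 214, 16, 13])]
wide_block_center [(0.95, [193, 155, 25, 27])]
narrow_block_center [(0.85, [252, 140, 28, 24]), (0.83, [262, 187, 23, 27]), (0.78, [299, 193, 35, 32]), (0.74, [255, 233, 28, 25])]
tray [(0.92, [351, 194, 67, 65])]
```

```bash
python3 - <<'E'
import cv2
a=cv2.imread("pics/scene0.png");b=cv2.imread("pics/top0.png")
cv2.imwrite("pics/scene0c.png",cv2.resize(a[130:290,60:400],None,fx=2.3,fy=2.3,interpolation=cv2.INTER_CUBIC))
cv2.imwrite("pics/top0c.png",cv2.resize(b[120:280,90:430],None,fx=2.3,fy=2.3,interpolation=cv2.INTER_CUBIC))
E
```

```text
(no output)
```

View pics/scene0c.png

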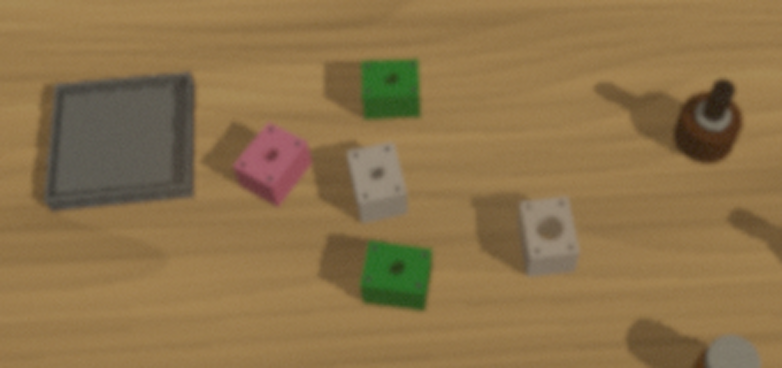

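View pics/top0c.png

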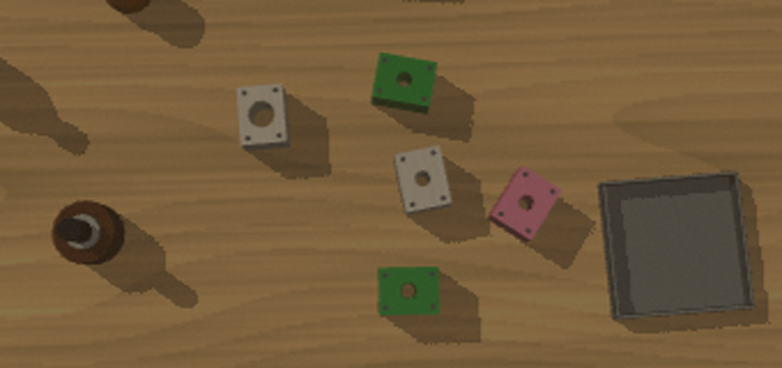

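View pics/top0.png

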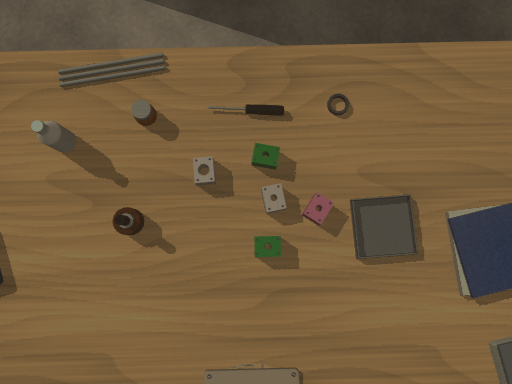

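```bash
cat > h.py <<'E'
from rig import r
import numpy as np, cv2
def proj(c,P):
    P=np.atleast_2d(P);T=np.linalg.inv(c["cam_to_world"]);p=P@T[:3,:3].T+T[:3,3]
    K=c["intrinsics"];return np.c_[K[0,0]*p[:,0]/-p[:,2]+K[0,2],K[1,1]*-p[:,1]/-p[:,2]+K[1,2]]
def unproj(c,uv,z):
    uv=np.atleast_2d(np.asarray(uv,float));K=c["intrinsics"];T=c["cam_to_world"]
    d=np.c_[(uv[:,0]-K[0,2])/K[0,0],-(uv[:,1]-K[1,2])/K[1,1],-np.ones(len(uv))]@T[:3,:3].T
    o=T[:3,3];return o+d*((z-o[2])/d[:,2])[:,None]
def rect(c,x0,x1,y0,y1,z,s=0.0005):
    # output image: col = +x from x0, row = +y from y0
    W=int(round((x1-x0)/s));H=int(round((y1-y0)/s))
    g=np.stack(np.meshgrid(x0+s*np.arange(W),y0+s*np.arange(H)),-1).reshape(-1,2)
    m=proj(c,np.c_[g,np.full(len(g),z)]).reshape(H,W,2).astype(np.float32)
    return cv2.remap(c["color"],m[...,0],m[...,1],cv2.INTER_CUBIC)
E
python3 - <<'E'
from h import *
for n in ["top","scene"]:
    c=r.camera(n)
    for t,z in [("wide_block_center",.045),("narrow_block_center",.045),("tray",.025),("gauge_handle",.075)]:
        for d in r.silhouettes(c,t):
            m=d["mask"].astype(np.uint8)
            cnt=max(cv2.findContours(m,0,2)[0],key=cv2.contourArea)
            M=cv2.moments(m,True);cen=(M["m10"]/M["m00"],M["m01"]/M["m00"])
            print(n,t,round(d["conf"],2),np.round(cen,1),"at z",z,unproj(c,cen,z)[0].round(4), end=" ")
            w=unproj(c,cnt[:,0,:],z)[:,:2]*1000
            rc=cv2.minAreaRect(w.astype(np.float32));print(np.round(rc[0],1),np.round(rc[1],1),round(rc[2],1))
c=r.camera("top")
ims=[]
for p in [(.48,.12),(.41,-.05),(.35,.28),(.34,-.31)]: pass
E
```

```text
top narrow_block_center 0.92 [267.6 245.9] at z 0.045 [ 0.4127 -0.0473  0.045 ] [412.6 -47.2] [61.  43.5] 88.7
top narrow_block_center 0.8 [265.  155.7] at z 0.045 [ 0.6365 -0.047   0.045 ] [636.6 -47. ] [64.4 58.9] 79.0
top narrow_block_center 0.61 [317.5 208.5] at z 0.045 [ 0.5013 -0.1726  0.045 ] [ 501.8 -172.7] [54.4 69.3] 56.4
top narrow_block_center 0.55 [272.9 198. ] at z 0.045 [ 0.5298 -0.0636  0.045 ] [530.3 -64.1] [69.  52.3] 9.1
top narrow_block_center 0.25 [203.6 171. ] at z 0.045 [0.6015 0.1067 0.045 ] [602.6 105.7] [54.7 73.2] 89.6
top tray 0.8 [383.7 226.6] at z 0.025 [ 0.4537 -0.3391  0.025 ] [ 455.  -340.1] [152.3 160.2] 2.8
top gauge_handle 0.69 [124.  220.1] at z 0.075 [0.482  0.2942 0.075 ] [482.2 294.2] [41.2 36.4] 44.8
scene wide_block_center 0.66 [297.9 232.8] at z 0.045 [0.617  0.1054 0.045 ] [616.1 105.8] [83.1 57.7] 4.3
scene narrow_block_center 0.97 [232.7 249.9] at z 0.045 [ 0.6511 -0.0466  0.045 ] [650.3 -47. ] [64.9 65.9] 79.5
scene narrow_block_center 0.7 [178.6 201.2] at z 0.045 [ 0.5159 -0.1719  0.045 ] [ 514.9 -171.9] [68.4 81. ] 53.2
scene narrow_block_center 0.6 [112.8 192. ] at z 0.045 [ 0.481  -0.3314  0.045 ] [ 476.7 -332.1] [160.  150.4] 3.8
scene narrow_block_center 0.58 [223.9 209.1] at z 0.045 [ 0.5441 -0.0639  0.045 ] [543.7 -63.8] [86.2 51.5] 10.1
scene tray 0.81 [112.5 191.8] at z 0.025 [ 0.4676 -0.3388  0.025 ] [ 463.3 -338.7] [163.4 153.7] 3.8
scene gauge_handle 0.71 [371.1 176.3] at z 0.075 [0.4902 0.2956 0.075 ] [487.8 297.7] [31.8 66.1] 57.1
```

```bash
python3 - <<'E'
from h import *
ims=[]
for n in ["top","scene"]:
    c=r.camera(n)
    row=[]
    for (x,y,z) in [(.605,.106,.045),(.533,-.064,.045),(.482,.294,.05)]:
        im=rect(c,x-.05,x+.05,y-.05,y+.05,z,.0004)
        g=cv2.resize(im,(250,250))[:,:,::-1].copy()
        cv2.line(g,(125,115),(125,135),(0,0,255),1);cv2.line(g,(115,125),(135,125),(0,0,255),1)
        row.append(g)
    ims.append(np.hstack(row))
cv2.imwrite("pics/rect0.png",np.vstack(ims))
E
```

```text
(no output)
```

View pics/rect0.png

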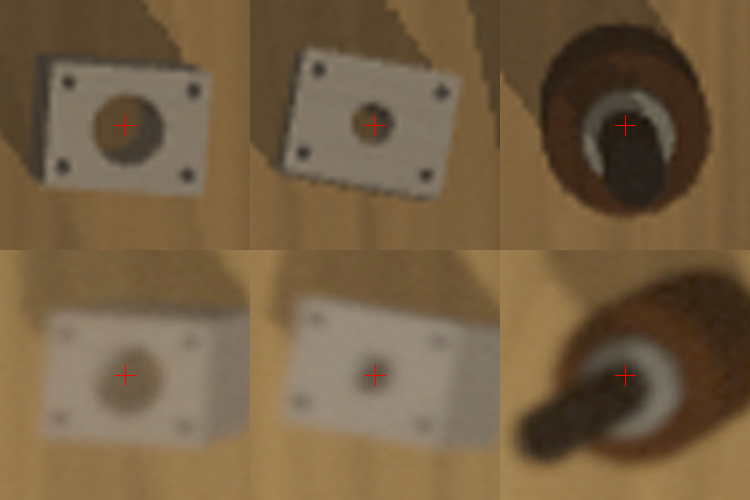

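Request:
{"api": "send_rows", "payload": {"steps": [{"dx": 2.5,"dy": 3.2,"gripper": 0},{"dx": 5,"dy": 6.4},{"dx": 7.5,"dy": 9.6},{"dx": 10,"dy": 12.8},{"dx": 12.5,"dy": 16},{"dx": 15,"dy": 19.2},{"dx": 17.5,"dy": 22.4},{"dx": 20,"dy": 25.6}]}}

```text
schema error: expected keys dx, dy, dz, ax, ay, az, gripper
```

Request:
{"api": "send_rows", "payload": {"steps": [{"dx": 1.6,"dy": 3.5},{"dx": 3.2,"dy": 7},{"dx": 4.8,"dy": 10.5},{"dx": 6.4,"dy": 14},{"dx": 8,"dy": 17.5},{"dx": 9.6,"dy": 21},{"dx": 10.5,"dy": 24.5},{"dx": 11,"dy": 28}]}}

```text
schema error: expected keys dx, dy, dz, ax, ay, az, gripper
```

Request:
{"api": "send_rows", "payload": {"steps": [{"dx": 0,"dy": 3.5},{"dx": 0,"dy": 7},{"dx": 0,"dy": 10.5},{"dx": 0,"dy": 14},{"dx": 0,"dy": 17.5},{"dx": 0,"dy": 21},{"dx": 0,"dy": 24.5},{"dx": 0,"dy": 27}]}}

```text
schema error: expected keys dx, dy, dz, ax, ay, az, gripper
```

All keys are needed in each row.

Request:
{"api": "send_rows", "payload": {"steps": [{"dx": 2.5,"dy": 3.2,"dz": 0,"ax": 0,"ay": 0,"az": 0,"gripper": 0},{"dx": 5,"dy": 6.4,"dz": 0,"ax": 0,"ay": 0,"az": 0,"gripper": 0},{"dx": 7.5,"dy": 9.6,"dz": 0,"ax": 0,"ay": 0,"az": 0,"gripper": 0},{"dx": 10,"dy": 12.8,"dz": 0,"ax": 0,"ay": 0,"az": 0,"gripper": 0},{"dx": 12.5,"dy": 16,"dz": 0,"ax": 0,"ay": 0,"az": 0,"gripper": 0},{"dx": 15,"dy": 19.2,"dz": 0,"ax": 0,"ay": 0,"az": 0,"gripper": 0},{"dx": 17.5,"dy": 22.4,"dz": 0,"ax": 0,"ay": 0,"az": 0,"gripper": 0},{"dx": 20,"dy": 25.6,"dz": 0,"ax": 0,"ay": 0,"az": 0,"gripper": 0}]}}

```text
time: 1.82
tool_pos: [0.3723, -0.3434, 0.2317]
tool_rot: [[0.274, 0.0, 0.962], [-0.962, -0.001, 0.274], [0.001, -1.0, 0.0]]
ft_force: [0.8, -0.2, 0.0]
gripper_width: 0.0851
```

Request:
{"api": "send_rows", "payload": {"steps": [{"dx": 2,"dy": 3.5,"dz": 0,"ax": 0,"ay": 0,"az": 0,"gripper": 0},{"dx": 4,"dy": 7,"dz": 0,"ax": 0,"ay": 0,"az": 0,"gripper": 0},{"dx": 6,"dy": 10.5,"dz": 0,"ax": 0,"ay": 0,"az": 0,"gripper": 0},{"dx": 8,"dy": 14,"dz": 0,"ax": 0,"ay": 0,"az": 0,"gripper": 0},{"dx": 10,"dy": 17.5,"dz": 0,"ax": 0,"ay": 0,"az": 0,"gripper": 0},{"dx": 11,"dy": 21,"dz": 0,"ax": 0,"ay": 0,"az": 0,"gripper": 0},{"dx": 11,"dy": 25,"dz": 0,"ax": 0,"ay": 0,"az": 0,"gripper": 0},{"dx": 11,"dy": 29,"dz": 0,"ax": 0,"ay": 0,"az": 0,"gripper": 0}]}}

```text
time: 2.48
tool_pos: [0.4815, -0.0532, 0.2313]
tool_rot: [[0.274, 0.0, 0.962], [-0.962, 0.0, 0.274], [-0.0, -1.0, 0.0]]
ft_force: [0.7, 0.4, -0.1]
gripper_width: 0.0853
```

```bash
python3 - <<'E'
from h import *
c=r.camera("wrist");cv2.imwrite("pics/w1.png",c["color"][:,:,::-1])
s=r.observe();print(s["tool_pos"],s["qpos"].round(2),c["cam_to_world"].round(3))
E
```

```text
[ 0.48150265 -0.04416845  0.23184758] [ 0.58  0.05 -0.6   1.79  0.03  1.3  -1.31] [[ 0.274  0.918  0.288  0.555]
 [-0.962  0.261  0.082 -0.032]
 [ 0.    -0.299  0.954  0.375]
 [ 0.     0.     0.     1.   ]]
```

View pics/w1.png

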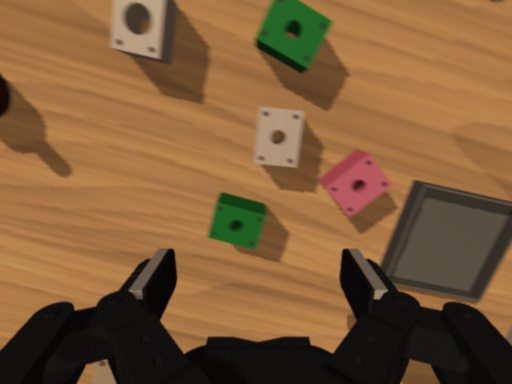

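```bash
python3 - <<'E'
from h import *
c=r.camera("wrist")
row=[]
for (x,y,z) in [(.606,.108,.045),(.5325,-.0645,.045)]:
    im=rect(c,x-.05,x+.05,y-.05,y+.05,z,.00025)
    g=im[:,:,::-1].copy()
    cv2.line(g,(200,190),(200,210),(0,0,255),1);cv2.line(g,(190,200),(210,200),(0,0,255),1)
    row.append(g)
cv2.imwrite("pics/rect1.png",np.hstack(row))
E
```

```text
(no output)
```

View pics/rect1.png

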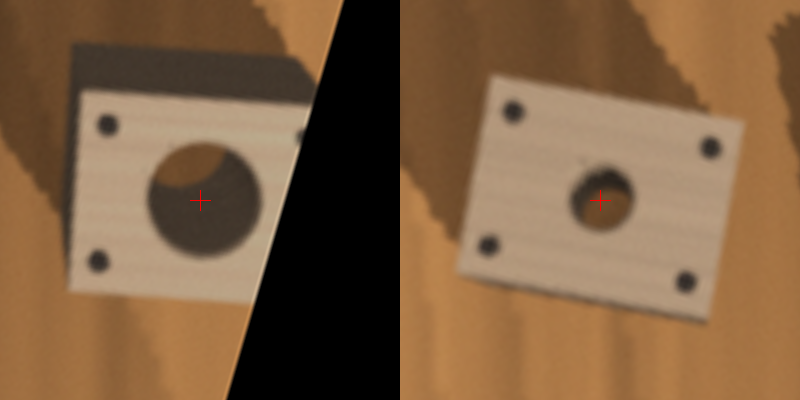

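Request:
{"api": "send_rows", "payload": {"steps": [{"dx": 0,"dy": 4,"dz": 0,"ax": 0,"ay": 0,"az": 0,"gripper": 0},{"dx": 0,"dy": 8,"dz": 0,"ax": 0,"ay": 0,"az": 0,"gripper": 0},{"dx": 0,"dy": 12,"dz": 0,"ax": 0,"ay": 0,"az": 0,"gripper": 0},{"dx": -1,"dy": 16,"dz": 0,"ax": 0,"ay": 0,"az": 0,"gripper": 0},{"dx": -2,"dy": 20,"dz": 0,"ax": 0,"ay": 0,"az": 0,"gripper": 0},{"dx": -3,"dy": 23,"dz": 0,"ax": 0,"ay": 0,"az": 0,"gripper": 0},{"dx": -4,"dy": 26,"dz": 0,"ax": 0,"ay": 0,"az": 0,"gripper": 0},{"dx": -4,"dy": 29,"dz": 0,"ax": 0,"ay": 0,"az": 0,"gripper": 0}]}}

```text
time: 3.25
tool_pos: [0.44, 0.2364, 0.2318]
tool_rot: [[0.275, 0.001, 0.961], [-0.961, -0.001, 0.275], [0.001, -1.0, 0.001]]
ft_force: [-0.3, 0.0, 0.0]
gripper_width: 0.0855
```

```bash
python3 - <<'E'
from h import *
c=r.camera("wrist")
s=r.observe();print(s["tool_pos"],s["qpos"].round(2))
row=[]
x,y=.484,.296
for z in (.05,.1):
    g=rect(c,x-.05,x+.05,y-.05,y+.05,z,.00025)[:,:,::-1].copy()
    cv2.line(g,(200,190),(200,210),(0,0,255),1);cv2.line(g,(190,200),(210,200),(0,0,255),1)
    row.append(g)
cv2.imwrite("pics/rect2.png",np.hstack(row))
E
```

```text
[0.43955311 0.24196283 0.23205149] [ 0.22  0.13 -0.87  1.74  0.1   1.31 -1.96]
```

View pics/rect2.png

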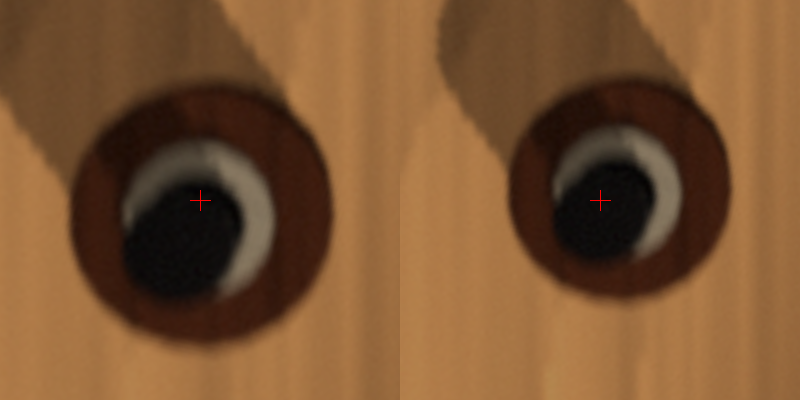

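Request:
{"api": "send_rows", "payload": {"steps": [{"dx": 1.5,"dy": 2.2,"dz": 0,"ax": 0,"ay": 0,"az": 0,"gripper": 0},{"dx": 3,"dy": 4.4,"dz": -2,"ax": 0,"ay": 0,"az": 0,"gripper": 0},{"dx": 4.3,"dy": 6.4,"dz": -4,"ax": 0,"ay": 0,"az": 0,"gripper": 0},{"dx": 4.3,"dy": 6.4,"dz": -7,"ax": 0,"ay": 0,"az": 0,"gripper": 0},{"dx": 4.3,"dy": 6.4,"dz": -9,"ax": 0,"ay": 0,"az": 0,"gripper": 0},{"dx": 4.3,"dy": 6.4,"dz": -9,"ax": 0,"ay": 0,"az": 0,"gripper": 0},{"dx": 4.3,"dy": 6.4,"dz": -9,"ax": 0,"ay": 0,"az": 0,"gripper": 0},{"dx": 4.3,"dy": 6.4,"dz": -9,"ax": 0,"ay": 0,"az": 0,"gripper": 0}]}}

```text
time: 3.97
tool_pos: [0.4852, 0.299, 0.1429]
tool_rot: [[0.274, 0.002, 0.962], [-0.962, 0.001, 0.274], [-0.0, -1.0, 0.002]]
ft_force: [-0.3, 0.7, 0.3]
gripper_width: 0.0856
```

```bash
python3 - <<'E'
from h import *
c=r.camera("wrist");cv2.imwrite("pics/w3.png",c["color"][:,:,::-1])
s=r.observe();print(s["tool_pos"],s["qpos"].round(2))
print(proj(c,[[.484,.299,.1],[.484,.299,.05]]))
E
```

```text
[0.48533868 0.2991691  0.14322729] [ 0.05  0.4  -0.84  1.69  0.31  1.19 -2.16]
[[257.5189007  224.27560895]
 [257.57780344 202.33841336]]
```

View pics/w3.png

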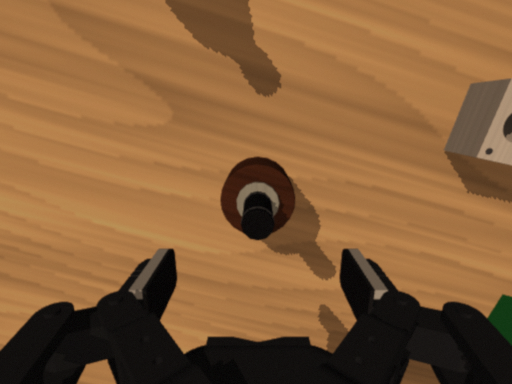

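Request:
{"api": "send_rows", "payload": {"steps": [{"dx": -0.1,"dy": 0,"dz": -3,"ax": 0,"ay": 0,"az": 0,"gripper": 0},{"dx": -0.1,"dy": 0,"dz": -6,"ax": 0,"ay": 0,"az": 0,"gripper": 0},{"dx": -0.1,"dy": 0,"dz": -8.3,"ax": 0,"ay": 0,"az": 0,"gripper": 0},{"dx": -0.1,"dy": 0,"dz": -8.3,"ax": 0,"ay": 0,"az": 0,"gripper": 0},{"dx": -0.1,"dy": 0,"dz": -8.3,"ax": 0,"ay": 0,"az": 0,"gripper": 1},{"dx": -0.1,"dy": 0,"dz": -8.3,"ax": 0,"ay": 0,"az": 0,"gripper": 1},{"dx": -0.1,"dy": 0,"dz": -8.3,"ax": 0,"ay": 0,"az": 0,"gripper": 1},{"dx": -0.1,"dy": 0,"dz": -8.3,"ax": 0,"ay": 0,"az": 0,"gripper": 1}], "force": 50}}

```text
time: 4.68
tool_pos: [0.4844, 0.2995, 0.0602]
tool_rot: [[0.274, 0.003, 0.962], [-0.962, 0.001, 0.274], [-0.0, -1.0, 0.003]]
ft_force: [0.3, -0.1, 0.7]
gripper_width: 0.039
```

Request:
{"api": "send_rows", "payload": {"steps": [{"dx": 0,"dy": 0,"dz": 0,"ax": 0,"ay": 0,"az": 0,"gripper": 1},{"dx": 0,"dy": 0,"dz": 0,"ax": 0,"ay": 0,"az": 0,"gripper": 1},{"dx": 0,"dy": 0,"dz": 0,"ax": 0,"ay": 0,"az": 0,"gripper": 1},{"dx": 0,"dy": 0,"dz": 0,"ax": 0,"ay": 0,"az": 0,"gripper": 1}]}}

```text
time: 5.02
tool_pos: [0.4841, 0.2992, 0.0596]
tool_rot: [[0.274, 0.002, 0.962], [-0.962, 0.0, 0.274], [0.0, -1.0, 0.002]]
ft_force: [-0.9, -2.0, 6.4]
gripper_width: 0.0229
```

Request:
{"api": "send_rows", "payload": {"steps": [{"dx": 0,"dy": 0,"dz": 1.5,"ax": 0,"ay": 0,"az": 0,"gripper": 1},{"dx": 0,"dy": 0,"dz": 4,"ax": 0,"ay": 0,"az": 0,"gripper": 1},{"dx": 0,"dy": 0,"dz": 7,"ax": 0,"ay": 0,"az": 0,"gripper": 1},{"dx": 0,"dy": 0,"dz": 10,"ax": 0,"ay": 0,"az": 0,"gripper": 1},{"dx": 0,"dy": -2,"dz": 12,"ax": 0,"ay": 0,"az": 0,"gripper": 1},{"dx": 0,"dy": -5,"dz": 12,"ax": 0,"ay": 0,"az": 0,"gripper": 1},{"dx": 1,"dy": -8,"dz": 12,"ax": 0,"ay": 0,"az": 0,"gripper": 1},{"dx": 2,"dy": -11,"dz": 12,"ax": 0,"ay": 0,"az": 0,"gripper": 1}]}}

```text
time: 5.68
tool_pos: [0.5033, 0.188, 0.1792]
tool_rot: [[0.276, 0.001, 0.961], [-0.961, -0.0, 0.276], [0.001, -1.0, 0.001]]
ft_force: [1.0, -0.2, -2.3]
gripper_width: 0.0228
```

```bash
python3 - <<'E'
from h import *
c=r.camera("wrist");cv2.imwrite("pics/w4.png",c["color"][:,:,::-1])
s=r.observe();print(s["tool_pos"],s["qpos"].round(2),s["ft_force"],s["gripper_width"])
E
```

```text
[0.50635592 0.18026156 0.17845024] [ 0.28  0.27 -0.82  1.73  0.22  1.23 -1.89] [ 3.93520443 -5.71988148 -2.3408042 ] 0.022552587346837433
```

View pics/w4.png

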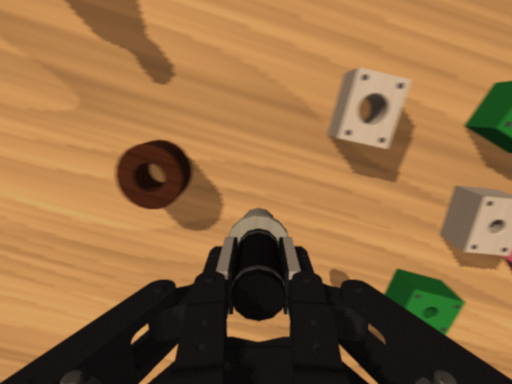

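Request:
{"api": "send_rows", "payload": {"steps": [{"dx": 0.4,"dy": -3.5,"dz": 0,"ax": 0,"ay": 0,"az": 0,"gripper": 1},{"dx": 0.8,"dy": -7,"dz": 0,"ax": 0,"ay": 0,"az": 0,"gripper": 1},{"dx": 1.2,"dy": -10.5,"dz": 0,"ax": 0,"ay": 0,"az": 0,"gripper": 1},{"dx": 1.6,"dy": -14,"dz": 0,"ax": 0,"ay": 0,"az": 0,"gripper": 1},{"dx": 2,"dy": -17.5,"dz": 0,"ax": 0,"ay": 0,"az": 0,"gripper": 1},{"dx": 2.4,"dy": -21,"dz": 0,"ax": 0,"ay": 0,"az": 0,"gripper": 1},{"dx": 2.8,"dy": -23.5,"dz": 0,"ax": 0,"ay": 0,"az": 0,"gripper": 1},{"dx": 2.9,"dy": -25.4,"dz": 0,"ax": 0,"ay": 0,"az": 0,"gripper": 1}]}}

```text
time: 6.4
tool_pos: [0.5325, -0.0682, 0.1784]
tool_rot: [[0.271, 0.0, 0.962], [-0.962, -0.001, 0.271], [0.001, -1.0, -0.0]]
ft_force: [0.2, 1.0, -1.2]
gripper_width: 0.0233
```

Request:
{"api": "send_rows", "payload": {"steps": [{"dx": 0,"dy": 0,"dz": -1.5,"ax": 0,"ay": 0,"az": 0,"gripper": 1},{"dx": 0,"dy": 0,"dz": -3.5,"ax": 0,"ay": 0,"az": 0,"gripper": 1},{"dx": 0,"dy": 0,"dz": -5.5,"ax": 0,"ay": 0,"az": 0,"gripper": 1},{"dx": 0,"dy": 0,"dz": -5.5,"ax": 0,"ay": 0,"az": 0,"gripper": 1},{"dx": 0,"dy": 0,"dz": -5.5,"ax": 0,"ay": 0,"az": 0,"gripper": 1},{"dx": 0,"dy": 0,"dz": -5.5,"ax": 0,"ay": 0,"az": 0,"gripper": 1}]}}

```text
time: 6.9
tool_pos: [0.533, -0.0648, 0.1246]
tool_rot: [[0.275, 0.001, 0.962], [-0.962, -0.0, 0.275], [0.0, -1.0, 0.001]]
ft_force: [0.1, 0.9, -0.2]
gripper_width: 0.0229
```

```bash
python3 - <<'E'
from h import *
s=r.observe();print(s["time"],s["tool_pos"],s["qpos"].round(2),s["ft_force"])
ims=[]
for n,sc in (("scene",3),("wrist",1)):
    c=r.camera(n);im=c["color"][:,:,::-1]
    if n=="scene": im=cv2.resize(im[130:258,140:311],(512,384),interpolation=cv2.INTER_CUBIC)
    cv2.imwrite(f"pics/{n}5.png",im)
p=s["tool_pos"];print(proj(c,[[p[0],p[1],.045],[.533,-.065,.045]]))
E
```

```text
6.9 [ 0.53303554 -0.06477102  0.12456639] [ 0.62  0.3  -0.67  1.8   0.21  1.12 -1.41] [ 0.06531468  0.86224594 -0.20526209]
[[257.67345663 206.11740152]
 [257.9251275  206.22689253]]
```

View pics/wrist5.png

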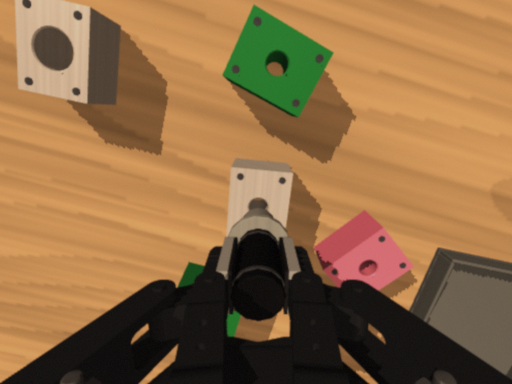

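View pics/scene5.png

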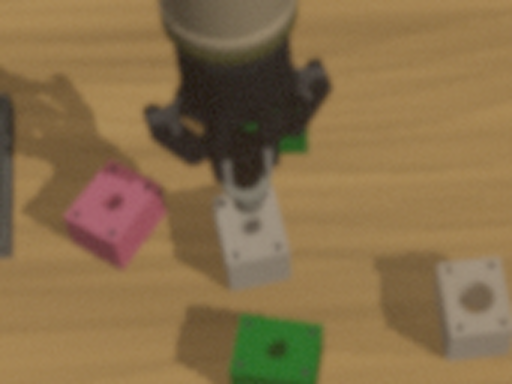

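Request:
{"api": "send_rows", "payload": {"steps": [{"dx": 0,"dy": 0,"dz": -1,"ax": 0,"ay": 0,"az": 0,"gripper": 1},{"dx": 0,"dy": 0,"dz": -2,"ax": 0,"ay": 0,"az": 0,"gripper": 1},{"dx": 0,"dy": 0,"dz": -2.4,"ax": 0,"ay": 0,"az": 0,"gripper": 1},{"dx": 0,"dy": 0,"dz": -2.6,"ax": 0,"ay": 0,"az": 0,"gripper": 1},{"dx": 0,"dy": 0,"dz": -2.7,"ax": 0,"ay": 0,"az": 0,"gripper": 1},{"dx": 0,"dy": 0,"dz": -2.7,"ax": 0,"ay": 0,"az": 0,"gripper": 1}]}}

```text
time: 7.5
tool_pos: [0.5324, -0.065, 0.0962]
tool_rot: [[0.274, -0.0, 0.962], [-0.962, 0.0, 0.274], [-0.0, -1.0, -0.0]]
ft_force: [-0.5, -0.3, -1.3]
gripper_width: 0.023
```

Request:
{"api": "send_rows", "payload": {"steps": [{"dx": 0,"dy": 0,"dz": -0.1,"ax": 0,"ay": 0,"az": 0,"gripper": 1},{"dx": 0,"dy": 0,"dz": -0.2,"ax": 0,"ay": 0,"az": 0,"gripper": 1},{"dx": 0,"dy": 0,"dz": -0.2,"ax": 0,"ay": 0,"az": 0,"gripper": 1},{"dx": 0,"dy": 0,"dz": -0.2,"ax": 0,"ay": 0,"az": 0,"gripper": 1}]}}

```text
time: 7.83
tool_pos: [0.5329, -0.065, 0.0948]
tool_rot: [[0.274, 0.001, 0.962], [-0.962, -0.0, 0.274], [0.0, -1.0, 0.001]]
ft_force: [1.6, -0.6, 3.1]
gripper_width: 0.023
```

Request:
{"api": "send_rows", "payload": {"steps": [{"dx": 0,"dy": 0,"dz": -0.1,"ax": 0,"ay": 0,"az": 0,"gripper": 1},{"dx": 0,"dy": 0,"dz": -0.15,"ax": 0,"ay": 0,"az": 0,"gripper": 1},{"dx": 0,"dy": 0,"dz": -0.15,"ax": 0,"ay": 0,"az": 0,"gripper": 1},{"dx": 0,"dy": 0,"dz": -0.15,"ax": 0,"ay": 0,"az": 0,"gripper": 1},{"dx": 0,"dy": 0,"dz": -0.15,"ax": 0,"ay": 0,"az": 0,"gripper": 1},{"dx": 0,"dy": 0,"dz": -0.15,"ax": 0,"ay": 0,"az": 0,"gripper": 1}]}}

```text
time: 8.33
tool_pos: [0.5333, -0.065, 0.0944]
tool_rot: [[0.274, 0.002, 0.962], [-0.962, -0.001, 0.274], [0.001, -1.0, 0.002]]
ft_force: [-2.9, 0.2, 13.5]
gripper_width: 0.0228
```

```bash
python3 - <<'E'
from h import *
s=r.observe();print(s["time"],s["tool_pos"],s["ft_force"])
c=r.camera("wrist");im=c["color"][:,:,::-1]
cv2.imwrite(f"pics/w6.png",im)
E
```

```text
8.3333 [ 0.53334388 -0.06498649  0.09440793] [-2.9163398   0.16866542 13.5015382 ]
```

View pics/w6.png

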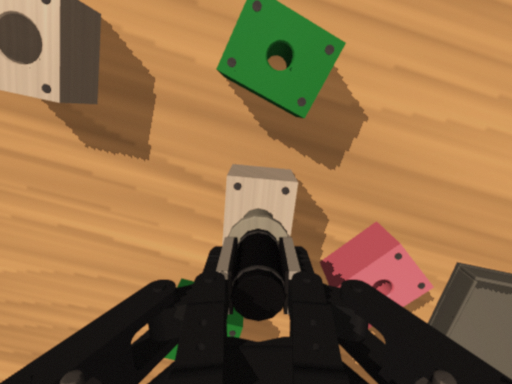

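Request:
{"api": "send_rows", "payload": {"steps": [{"dx": 0,"dy": 0,"dz": 1,"ax": 0,"ay": 0,"az": 0,"gripper": 1},{"dx": 0,"dy": 0,"dz": 3,"ax": 0,"ay": 0,"az": 0,"gripper": 1},{"dx": 0.7,"dy": 2,"dz": 5,"ax": 0,"ay": 0,"az": 0,"gripper": 1},{"dx": 2.2,"dy": 5.5,"dz": 5,"ax": 0,"ay": 0,"az": 0,"gripper": 1},{"dx": 3.7,"dy": 9,"dz": 5,"ax": 0,"ay": 0,"az": 0,"gripper": 1},{"dx": 5.2,"dy": 12.5,"dz": 5,"ax": 0,"ay": 0,"az": 0,"gripper": 1},{"dx": 6.5,"dy": 15.5,"dz": 5,"ax": 0,"ay": 0,"az": 0,"gripper": 1},{"dx": 7.4,"dy": 17.3,"dz": 5,"ax": 0,"ay": 0,"az": 0,"gripper": 1}]}}

```text
time: 9.05
tool_pos: [0.6064, 0.1123, 0.143]
tool_rot: [[0.277, -0.001, 0.961], [-0.961, 0.002, 0.277], [-0.002, -1.0, -0.0]]
ft_force: [0.5, 0.5, -0.8]
gripper_width: 0.023
```

Request:
{"api": "send_rows", "payload": {"steps": [{"dx": 0,"dy": 0,"dz": 0,"ax": 0,"ay": 0,"az": 0,"gripper": 1},{"dx": 0,"dy": 0,"dz": 0,"ax": 0,"ay": 0,"az": 0,"gripper": 1},{"dx": 0,"dy": 0,"dz": 0,"ax": 0,"ay": 0,"az": 0,"gripper": 1},{"dx": 0,"dy": 0,"dz": 0,"ax": 0,"ay": 0,"az": 0,"gripper": 1}]}}

```text
time: 9.38
tool_pos: [0.6062, 0.1063, 0.1427]
tool_rot: [[0.272, -0.001, 0.962], [-0.962, -0.001, 0.272], [0.001, -1.0, -0.001]]
ft_force: [-1.1, -0.2, -0.9]
gripper_width: 0.0229
```

```bash
python3 - <<'E'
from h import *
s=r.observe();print(s["time"],s["tool_pos"],s["ft_force"],s["qpos"].round(2))
c=r.camera("wrist");im=c["color"][:,:,::-1]
cv2.imwrite(f"pics/w7.png",im)
x,y=.607,.108
g=rect(c,x-.05,x+.05,y-.05,y+.05,.045,.00025)[:,:,::-1].copy()
cv2.line(g,(200,190),(200,210),(0,0,255),1);cv2.line(g,(190,200),(210,200),(0,0,255),1)
cv2.imwrite("pics/rect7.png",g)
E
```

```text
9.3833 [0.60620005 0.10626264 0.14268343] [-1.12121288 -0.15726132 -0.86229581] [ 0.3   0.47 -0.71  1.57  0.32  1.23 -1.76]
```

View pics/w7.png

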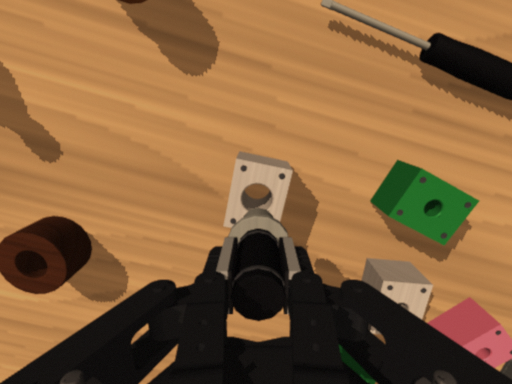

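View pics/rect7.png

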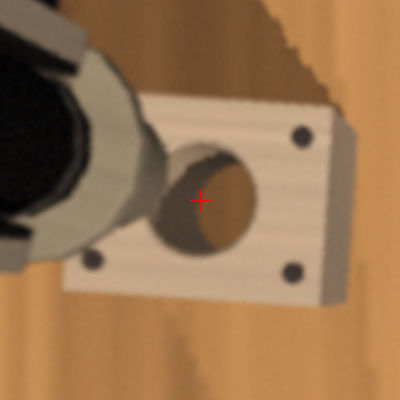

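Request:
{"api": "send_rows", "payload": {"steps": [{"dx": 0.05,"dy": 0,"dz": -1.5,"ax": 0,"ay": 0,"az": 0,"gripper": 1},{"dx": 0.05,"dy": 0,"dz": -3,"ax": 0,"ay": 0,"az": 0,"gripper": 1},{"dx": 0.05,"dy": 0,"dz": -3.6,"ax": 0,"ay": 0,"az": 0,"gripper": 1},{"dx": 0.05,"dy": 0,"dz": -3.6,"ax": 0,"ay": 0,"az": 0,"gripper": 1},{"dx": 0.05,"dy": 0,"dz": -3.6,"ax": 0,"ay": 0,"az": 0,"gripper": 1}]}}

```text
time: 9.85
tool_pos: [0.6069, 0.1074, 0.1071]
tool_rot: [[0.274, -0.0, 0.962], [-0.962, -0.0, 0.274], [0.0, -1.0, -0.0]]
ft_force: [-0.1, 0.1, -2.3]
gripper_width: 0.0229
```

Request:
{"api": "send_rows", "payload": {"steps": [{"dx": 0,"dy": 0.05,"dz": -0.8,"ax": 0,"ay": 0,"az": 0,"gripper": 1},{"dx": 0,"dy": 0.05,"dz": -1.4,"ax": 0,"ay": 0,"az": 0,"gripper": 1},{"dx": 0,"dy": 0.05,"dz": -1.8,"ax": 0,"ay": 0,"az": 0,"gripper": 1},{"dx": 0,"dy": 0.05,"dz": -2.2,"ax": 0,"ay": 0,"az": 0,"gripper": 1},{"dx": 0,"dy": 0.05,"dz": -2.5,"ax": 0,"ay": 0,"az": 0,"gripper": 1}]}}

```text
time: 10.27
tool_pos: [0.6068, 0.1084, 0.0813]
tool_rot: [[0.274, -0.0, 0.962], [-0.962, -0.0, 0.274], [0.0, -1.0, -0.0]]
ft_force: [0.1, -0.6, -1.3]
gripper_width: 0.0233
```

Entered freely (nose tip is past the mouth by about 19 mm). Continue.

Request:
{"api": "send_rows", "payload": {"steps": [{"dx": 0,"dy": 0,"dz": -0.6,"ax": 0,"ay": 0,"az": 0,"gripper": 1},{"dx": 0,"dy": 0,"dz": -1.1,"ax": 0,"ay": 0,"az": 0,"gripper": 1},{"dx": 0,"dy": 0,"dz": -1.6,"ax": 0,"ay": 0,"az": 0,"gripper": 1},{"dx": 0,"dy": 0,"dz": -1.9,"ax": 0,"ay": 0,"az": 0,"gripper": 1},{"dx": 0,"dy": 0,"dz": -2.1,"ax": 0,"ay": 0,"az": 0,"gripper": 1},{"dx": 0,"dy": 0,"dz": -2.1,"ax": 0,"ay": 0,"az": 0,"gripper": 1},{"dx": 0,"dy": 0,"dz": -2.1,"ax": 0,"ay": 0,"az": 0,"gripper": 1}]}}

```text
time: 10.85
tool_pos: [0.607, 0.1085, 0.0609]
tool_rot: [[0.274, 0.0, 0.962], [-0.962, 0.0, 0.274], [0.0, -1.0, 0.0]]
ft_force: [0.5, -0.6, -1.0]
gripper_width: 0.0227
```

Request:
{"api": "send_rows", "payload": {"steps": [{"dx": 0,"dy": 0,"dz": -0.1,"ax": 0,"ay": 0,"az": 0,"gripper": 1},{"dx": 0,"dy": 0,"dz": -0.2,"ax": 0,"ay": 0,"az": 0,"gripper": 1},{"dx": 0,"dy": 0,"dz": -0.25,"ax": 0,"ay": 0,"az": 0,"gripper": 1},{"dx": 0,"dy": 0,"dz": -0.25,"ax": 0,"ay": 0,"az": 0,"gripper": 1},{"dx": 0,"dy": 0,"dz": -0.25,"ax": 0,"ay": 0,"az": 0,"gripper": 1}]}}

```text
time: 11.27
tool_pos: [0.6073, 0.1086, 0.0596]
tool_rot: [[0.274, 0.001, 0.962], [-0.962, -0.0, 0.274], [0.001, -1.0, 0.001]]
ft_force: [-4.1, -1.0, 9.5]
gripper_width: 0.0228
```

Request:
{"api": "send_rows", "payload": {"steps": [{"dx": 0,"dy": 0,"dz": 0.15,"ax": 0,"ay": 0,"az": 0,"gripper": 1},{"dx": 0,"dy": 0,"dz": 0.15,"ax": 0,"ay": 0,"az": 0,"gripper": 0.4},{"dx": 0,"dy": 0,"dz": 0.15,"ax": 0,"ay": 0,"az": 0,"gripper": 0},{"dx": 0,"dy": 0,"dz": 0.15,"ax": 0,"ay": 0,"az": 0,"gripper": 0},{"dx": 0,"dy": 0,"dz": 0.15,"ax": 0,"ay": 0,"az": 0,"gripper": 0},{"dx": 0,"dy": 0,"dz": 0.15,"ax": 0,"ay": 0,"az": 0,"gripper": 0}]}}

```text
time: 11.77
tool_pos: [0.6069, 0.1085, 0.0597]
tool_rot: [[0.274, -0.0, 0.962], [-0.962, -0.0, 0.274], [0.0, -1.0, -0.0]]
ft_force: [0.6, -0.6, 0.2]
gripper_width: 0.0815
```

Request:
{"api": "send_rows", "payload": {"steps": [{"dx": 0,"dy": 0,"dz": 2,"ax": 0,"ay": 0,"az": 0,"gripper": 0},{"dx": 0,"dy": 0,"dz": 5,"ax": 0,"ay": 0,"az": 0,"gripper": 0},{"dx": 0,"dy": 0,"dz": 8,"ax": 0,"ay": 0,"az": 0,"gripper": 0},{"dx": 0,"dy": 0,"dz": 11,"ax": 0,"ay": 0,"az": 0,"gripper": 0},{"dx": -2,"dy": -2,"dz": 14,"ax": 0,"ay": 0,"az": 0,"gripper": 0},{"dx": -4,"dy": -5,"dz": 14,"ax": 0,"ay": 0,"az": -2,"gripper": 0},{"dx": -6,"dy": -8.5,"dz": 14,"ax": 0,"ay": 0,"az": -4,"gripper": 0},{"dx": -7.4,"dy": -12,"dz": 14,"ax": 0,"ay": 0,"az": -5.5,"gripper": 0}]}}

```text
time: 12.43
tool_pos: [0.5316, -0.0122, 0.2003]
tool_rot: [[0.18, 0.001, 0.984], [-0.984, -0.0, 0.18], [0.001, -1.0, 0.001]]
ft_force: [0.4, -0.7, -0.9]
gripper_width: 0.0857
```

```bash
python3 - <<'E'
from h import *
s=r.observe();print(s["time"],s["tool_pos"],s["tool_rot"].round(3).tolist(),s["ft_force"],s["qpos"].round(2))
c=r.camera("wrist");im=c["color"][:,:,::-1]
cv2.imwrite(f"pics/w8.png",im)
t=r.camera("top");cv2.imwrite("pics/t8.png",cv2.resize(t["color"][120:270,150:430,::-1],None,fx=2.5,fy=2.5,interpolation=cv2.INTER_CUBIC))
E
```

```text
12.4333 [ 0.53160643 -0.01215826  0.20031904] [[0.18, 0.001, 0.984], [-0.984, -0.0, 0.18], [0.001, -1.0, 0.001]] [ 0.38595591 -0.67851972 -0.87936342] [ 0.56  0.21 -0.7   1.72  0.14  1.26 -1.56]
```

View pics/w8.png

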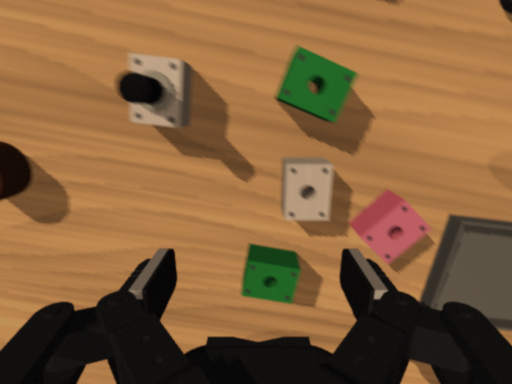

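View pics/t8.png

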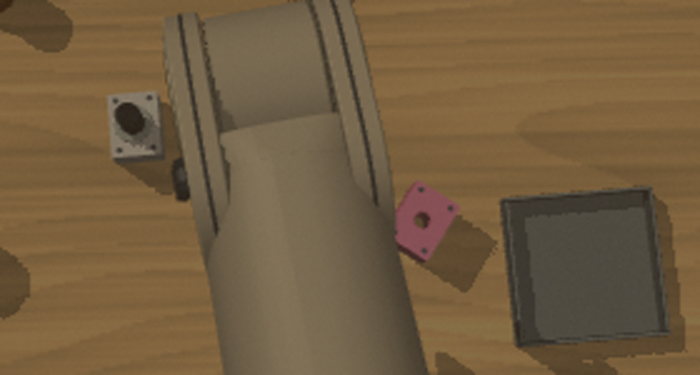

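```bash
python3 - <<'E'
from h import *
c=r.camera("wrist")
print(r.observe()["tool_pos"])
x,y=.533,-.10
g=rect(c,x-.06,x+.06,y-.1,y+.08,.045,.0003)[:,:,::-1].copy()
q=(200,117)
cv2.line(g,(190,117),(210,117),(0,0,255),1);cv2.line(g,(200,107),(200,127),(0,0,255),1)
cv2.imwrite("pics/rect9.png",g)
t=r.camera("top")
x,y=.454,-.339
g=rect(t,x-.1,x+.1,y-.1,y+.1,.025,.0005)[:,:,::-1].copy()
cv2.line(g,(190,200),(210,200),(0,0,255),1);cv2.line(g,(200,190),(200,210),(0,0,255),1)
cv2.imwrite("pics/rect9t.png",g)
E
```

```text
[ 0.53219825 -0.01520725  0.19997881]
```

View pics/rect9.png

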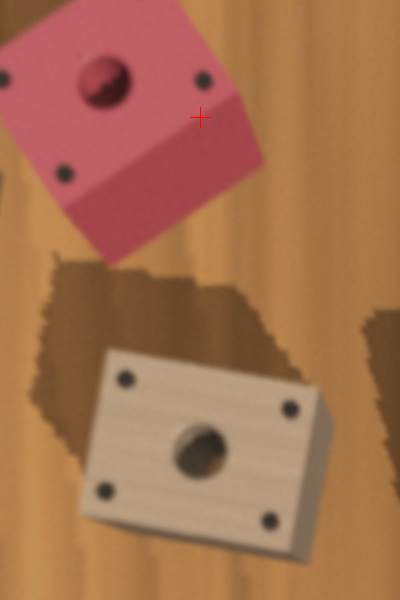

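View pics/rect9t.png

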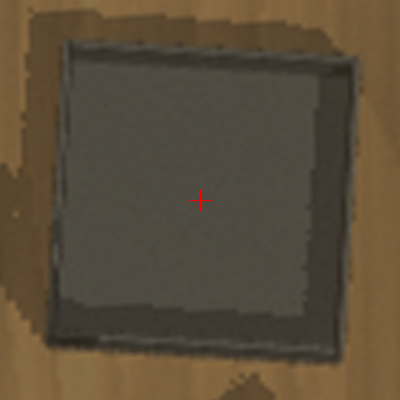

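Request:
{"api": "send_rows", "payload": {"steps": [{"dx": 0,"dy": -2.5,"dz": 0,"ax": 0,"ay": 0,"az": 0,"gripper": 0},{"dx": 0,"dy": -5.2,"dz": -2,"ax": 0,"ay": 0,"az": -0.5,"gripper": 0},{"dx": 0,"dy": -5.2,"dz": -5,"ax": 0,"ay": 0,"az": -0.5,"gripper": 0},{"dx": 0,"dy": -5.2,"dz": -8,"ax": 0,"ay": 0,"az": -0.5,"gripper": 0},{"dx": 0,"dy": -5.2,"dz": -11,"ax": 0,"ay": 0,"az": -0.5,"gripper": 0},{"dx": 0,"dy": -5.2,"dz": -11,"ax": 0,"ay": 0,"az": -0.5,"gripper": 0},{"dx": 0,"dy": -5.2,"dz": -11,"ax": 0,"ay": 0,"az": -0.5,"gripper": 0},{"dx": 0,"dy": -5.2,"dz": -11,"ax": 0,"ay": 0,"az": -0.5,"gripper": 0}]}}

```text
time: 13.3
tool_pos: [0.5341, -0.0624, 0.0915]
tool_rot: [[0.174, 0.002, 0.985], [-0.985, 0.0, 0.174], [-0.0, -1.0, 0.002]]
ft_force: [0.0, 0.6, -0.0]
gripper_width: 0.0855
```

```bash
python3 - <<'E'
from h import *
c=r.camera("wrist");cv2.imwrite("pics/w10.png",c["color"][:,:,::-1])
s=r.observe();print(s["tool_pos"],s["tool_rot"].round(3).tolist())
E
```

```text
[ 0.534435   -0.06274114  0.09189669] [[0.174, 0.003, 0.985], [-0.985, -0.0, 0.174], [0.001, -1.0, 0.003]]
```

View pics/w10.png

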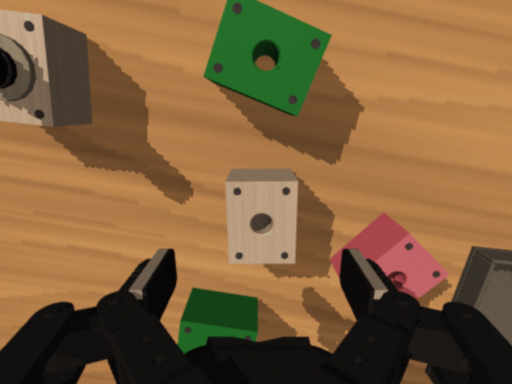

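Request:
{"api": "send_rows", "payload": {"steps": [{"dx": -0.1,"dy": -0.2,"dz": -3,"ax": 0,"ay": 0,"az": 0,"gripper": 0},{"dx": -0.1,"dy": -0.2,"dz": -6,"ax": 0,"ay": 0,"az": 0,"gripper": 0},{"dx": -0.1,"dy": -0.2,"dz": -8,"ax": 0,"ay": 0,"az": 0,"gripper": 0},{"dx": -0.1,"dy": -0.2,"dz": -8,"ax": 0,"ay": 0,"az": 0,"gripper": 0},{"dx": -0.1,"dy": -0.2,"dz": -8,"ax": 0,"ay": 0,"az": 0,"gripper": 1},{"dx": -0.1,"dy": -0.2,"dz": -8,"ax": 0,"ay": 0,"az": 0,"gripper": 1},{"dx": -0.1,"dy": -0.2,"dz": -8,"ax": 0,"ay": 0,"az": 0,"gripper": 1},{"dx": -0.1,"dy": -0.2,"dz": -8,"ax": 0,"ay": 0,"az": 0,"gripper": 1}], "force": 60}}

```text
time: 14.02
tool_pos: [0.5337, -0.0656, 0.0123]
tool_rot: [[0.172, 0.004, 0.985], [-0.985, -0.001, 0.172], [0.002, -1.0, 0.004]]
ft_force: [-1.2, -0.5, 10.3]
gripper_width: 0.0487
```

Request:
{"api": "send_rows", "payload": {"steps": [{"dx": 0,"dy": 0,"dz": 0,"ax": 0,"ay": 0,"az": 0,"gripper": 1},{"dx": 0,"dy": 0,"dz": 0,"ax": 0,"ay": 0,"az": 0,"gripper": 1},{"dx": 0,"dy": 0,"dz": 0,"ax": 0,"ay": 0,"az": 0,"gripper": 1}]}}

```text
time: 14.27
tool_pos: [0.5337, -0.0656, 0.0123]
tool_rot: [[0.172, 0.004, 0.985], [-0.985, -0.001, 0.172], [0.002, -1.0, 0.004]]
ft_force: [-1.8, 0.5, 7.9]
gripper_width: 0.0495
```

Request:
{"api": "send_rows", "payload": {"steps": [{"dx": 0,"dy": 0,"dz": 1.5,"ax": 0,"ay": 0,"az": 0,"gripper": 1},{"dx": 0,"dy": 0,"dz": 4,"ax": 0,"ay": 0,"az": 0,"gripper": 1},{"dx": 0,"dy": 0,"dz": 7,"ax": 0,"ay": 0,"az": 0,"gripper": 1},{"dx": 0,"dy": 0,"dz": 10,"ax": 0,"ay": 0,"az": 0,"gripper": 1},{"dx": -0.5,"dy": -2,"dz": 12,"ax": 0,"ay": 0,"az": 0,"gripper": 1},{"dx": -1.3,"dy": -5,"dz": 12,"ax": 0,"ay": 0,"az": 0,"gripper": 1},{"dx": -2.3,"dy": -8,"dz": 12,"ax": 0,"ay": 0,"az": 0,"gripper": 1},{"dx": -3.2,"dy": -11,"dz": 12,"ax": 0,"ay": 0,"az": 0,"gripper": 1}]}}

```text
time: 14.93
tool_pos: [0.4998, -0.1767, 0.1315]
tool_rot: [[0.173, 0.002, 0.985], [-0.985, -0.001, 0.173], [0.002, -1.0, 0.002]]
ft_force: [0.9, -0.2, -3.7]
gripper_width: 0.049
```

Request:
{"api": "send_rows", "payload": {"steps": [{"dx": -0.9,"dy": -3,"dz": 0,"ax": 0,"ay": 0,"az": 0,"gripper": 1},{"dx": -1.8,"dy": -6,"dz": 0,"ax": 0,"ay": 0,"az": 0,"gripper": 1},{"dx": -2.7,"dy": -9,"dz": 0,"ax": 0,"ay": 0,"az": 0,"gripper": 1},{"dx": -3.6,"dy": -12,"dz": 0,"ax": 0,"ay": 0,"az": 0,"gripper": 1},{"dx": -4.3,"dy": -14.5,"dz": 0,"ax": 0,"ay": 0,"az": 0,"gripper": 1},{"dx": -4.7,"dy": -16.2,"dz": -1,"ax": 0,"ay": 0,"az": 0,"gripper": 1},{"dx": -4.7,"dy": -16.2,"dz": -3,"ax": 0,"ay": 0,"az": 0,"gripper": 1},{"dx": -4.7,"dy": -16.2,"dz": -3,"ax": 0,"ay": 0,"az": 0,"gripper": 1}]}}

```text
time: 15.6
tool_pos: [0.4509, -0.3372, 0.0966]
tool_rot: [[0.171, -0.003, 0.985], [-0.985, 0.003, 0.171], [-0.003, -1.0, -0.003]]
ft_force: [-0.8, 2.2, -4.2]
gripper_width: 0.0492
```

```bash
python3 - <<'E'
from h import *
c=r.camera("wrist");cv2.imwrite("pics/w11.png",c["color"][:,:,::-1])
s=r.observe();print(s["time"],s["tool_pos"],s["ft_force"],s["gripper_width"],s["qpos"].round(2))
c=r.camera("scene");cv2.imwrite("pics/s11.png",cv2.resize(c["color"][100:292,20:276,::-1],None,fx=2.5,fy=2.5,interpolation=cv2.INTER_CUBIC))
E
```

```text
15.65 [ 0.4519364  -0.33626706  0.09816054] [-0.16239783 -0.27911021 -3.07797785] 0.04919844660829096 [ 0.97  0.36 -0.49  1.76  0.19  1.08 -0.98]
```

View pics/w11.png

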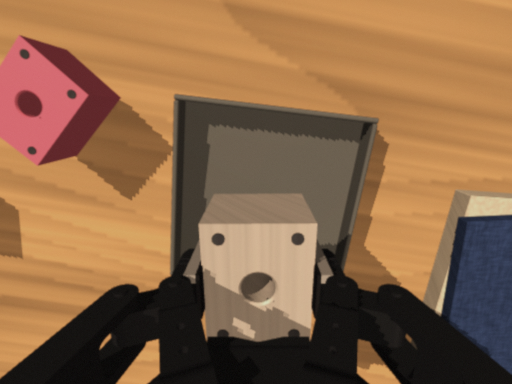

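View pics/s11.png

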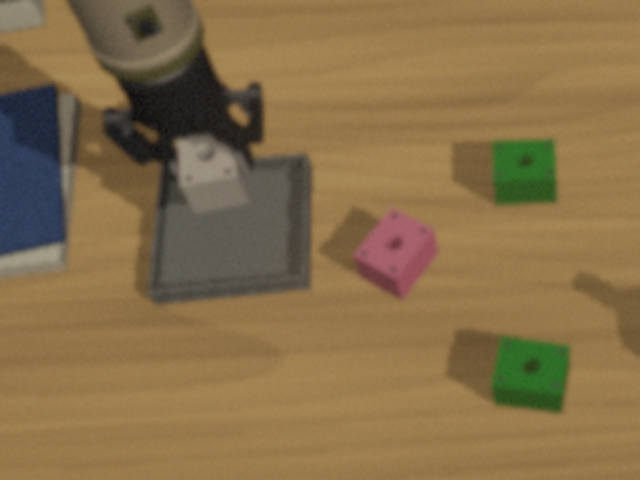

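```bash
python3 - <<'E'
from h import *
c=r.camera("wrist")
p=unproj(c,[[177,96],[377,120]],.025);print(p, np.linalg.norm(p[1]-p[0]), r.observe()["tool_pos"])
d=(p[1]-p[0])[:2];d/=np.linalg.norm(d);n=np.array([d[1],-d[0]])
print(p.mean(0)[:2]+.075*n,p.mean(0)[:2]-.075*n,d)
E
```

```text
[[ 0.52766171 -0.26308084  0.025     ]
 [ 0.53659684 -0.41118113  0.025     ]] 0.14836958034426767 [ 0.45372342 -0.33623803  0.10036978]
[ 0.4572654  -0.34164764] [ 0.60699315 -0.33261432] [ 0.06022212 -0.998185  ]
```

Request:
{"api": "send_rows", "payload": {"steps": [{"dx": 0.2,"dy": -0.3,"dz": -2,"ax": 0,"ay": 0,"az": -3,"gripper": 1},{"dx": 0.2,"dy": -0.3,"dz": -4,"ax": 0,"ay": 0,"az": -6,"gripper": 1},{"dx": 0.2,"dy": -0.3,"dz": -6,"ax": 0,"ay": 0,"az": -6,"gripper": 1},{"dx": 0.2,"dy": -0.3,"dz": -7,"ax": 0,"ay": 0,"az": -6,"gripper": 1},{"dx": 0.2,"dy": -0.3,"dz": -7.6,"ax": 0,"ay": 0,"az": -6,"gripper": 1},{"dx": 0.2,"dy": -0.3,"dz": -7.6,"ax": 0,"ay": 0,"az": -6,"gripper": 1},{"dx": 0.2,"dy": -0.3,"dz": -7.6,"ax": 0,"ay": 0,"az": -6,"gripper": 1}]}}

```text
time: 16.33
tool_pos: [0.4557, -0.3406, 0.0248]
tool_rot: [[0.069, 0.001, 0.998], [-0.998, -0.001, 0.069], [0.001, -1.0, 0.001]]
ft_force: [-0.0, -0.6, -2.9]
gripper_width: 0.0491
```

Request:
{"api": "send_rows", "payload": {"steps": [{"dx": 0,"dy": 0,"dz": -0.3,"ax": 0,"ay": 0,"az": 0,"gripper": 1},{"dx": 0,"dy": 0,"dz": -0.6,"ax": 0,"ay": 0,"az": 0,"gripper": 1},{"dx": 0,"dy": 0,"dz": -0.8,"ax": 0,"ay": 0,"az": 0,"gripper": 1},{"dx": 0,"dy": 0,"dz": -0.9,"ax": 0,"ay": 0,"az": 0,"gripper": 1},{"dx": 0,"dy": 0,"dz": -0.9,"ax": 0,"ay": 0,"az": 0,"gripper": 1}]}}

```text
time: 16.75
tool_pos: [0.4551, -0.3408, 0.0163]
tool_rot: [[0.068, 0.0, 0.998], [-0.998, -0.001, 0.068], [0.001, -1.0, 0.0]]
ft_force: [-6.3, 3.9, 13.0]
gripper_width: 0.0489
```

Touching the floor (13 N, z as predicted). Release and retreat.

Request:
{"api": "send_rows", "payload": {"steps": [{"dx": 0,"dy": 0,"dz": 0.1,"ax": 0,"ay": 0,"az": 0,"gripper": 1},{"dx": 0,"dy": 0,"dz": 0.1,"ax": 0,"ay": 0,"az": 0,"gripper": 0.2},{"dx": 0,"dy": 0,"dz": 0.1,"ax": 0,"ay": 0,"az": 0,"gripper": 0},{"dx": 0,"dy": 0,"dz": 0.1,"ax": 0,"ay": 0,"az": 0,"gripper": 0},{"dx": 0,"dy": 0,"dz": 0.1,"ax": 0,"ay": 0,"az": 0,"gripper": 0},{"dx": 0,"dy": 0,"dz": 0.1,"ax": 0,"ay": 0,"az": 0,"gripper": 0}]}}

```text
time: 17.25
tool_pos: [0.455, -0.3406, 0.0158]
tool_rot: [[0.068, 0.0, 0.998], [-0.998, -0.0, 0.068], [0.0, -1.0, 0.0]]
ft_force: [1.4, 0.3, 0.0]
gripper_width: 0.0851
```

Request:
{"api": "send_rows", "payload": {"steps": [{"dx": 0,"dy": 0,"dz": 2,"ax": 0,"ay": 0,"az": 0,"gripper": 0},{"dx": 0,"dy": 0,"dz": 5,"ax": 0,"ay": 0,"az": 0,"gripper": 0},{"dx": 0,"dy": 0,"dz": 8,"ax": 0,"ay": 0,"az": 0,"gripper": 0},{"dx": 0,"dy": 0,"dz": 11,"ax": 0,"ay": 0,"az": 0,"gripper": 0},{"dx": -2,"dy": -3,"dz": 15,"ax": 0,"ay": 0,"az": 0,"gripper": 0},{"dx": -4,"dy": -6,"dz": 17,"ax": 0,"ay": 0,"az": 0,"gripper": 0},{"dx": -6,"dy": -9,"dz": 17,"ax": 0,"ay": 0,"az": 0,"gripper": 0},{"dx": -8,"dy": -12,"dz": 17,"ax": 0,"ay": 0,"az": 0,"gripper": 0}]}}

```text
time: 17.92
tool_pos: [0.3749, -0.4625, 0.1888]
tool_rot: [[0.07, 0.003, 0.998], [-0.998, -0.004, 0.07], [0.004, -1.0, 0.002]]
ft_force: [0.5, -1.0, -0.4]
gripper_width: 0.0851
```

```bash
python3 - <<'E'
from h import *
c=r.camera("top");cv2.imwrite("pics/t12.png",cv2.resize(c["color"][120:280,90:430,::-1],None,fx=2.3,fy=2.3,interpolation=cv2.INTER_CUBIC))
c=r.camera("scene");cv2.imwrite("pics/s12.png",cv2.resize(c["color"][130:290,60:400,::-1],None,fx=2.3,fy=2.3,interpolation=cv2.INTER_CUBIC))
x,y=.456,-.34
g=rect(c,x-.1,x+.1,y-.1,y+.1,.049,.0005)[:,:,::-1].copy()
cv2.line(g,(190,200),(210,200),(0,0,255),1);cv2.line(g,(200,190),(200,210),(0,0,255),1)
cv2.imwrite("pics/rect12.png",g)
s=r.observe();print(s["time"],s["tool_pos"],s["ft_force"],s["gripper_width"])
E
```

```text
18.0167 [ 0.36898652 -0.46719241  0.1859778 ] [-0.04886107  0.65625673  0.6014819 ] 0.08507235244673152
```

View pics/t12.png

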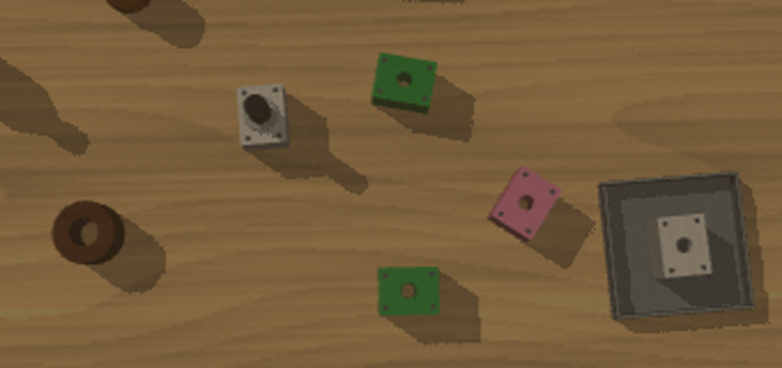

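View pics/s12.png

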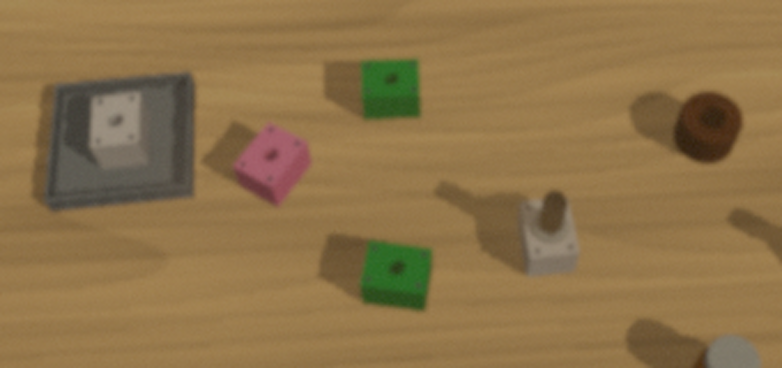

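The views show the narrow block flat near the middle of the tray (top crop 684,245). The gauge stands in the wide block (262,115), which hasn't moved. The gripper is clear, so I'm handing in.

```bash
python3 - <<'E'
from rig import r
print(r.hand_in())
E
```

```text
the job is handed in; nothing more can be done
None
```

The job is done and handed in at about 18 s on the robot clock. No verdict was reported.

- **Gauge on the narrow bore:** I pressed the gauge nose onto the narrower grey block's bore with about 13 N. It stopped about 5 mm in, as expected.
- **Gauge in the wide bore:** I pushed it home until it seated with about 9.5 N at the calculated height, then released it. It stands upright in the block, which has not visibly moved.
- **Reject block:** I set the narrow block down in the tray, about 1 mm from the tray's estimated centre by the arm's reading. The tray floor took 13 N at the expected height before I let go.

The last top and scene pictures show both blocks upright, the gauge standing in the wide bore and the gripper clear of everything.

The cameras disagreed by up to about 5 mm on the gauge's starting position and 2–4 mm on the tray's. I used the wrist camera for the gauge and a value near its estimate for the tray. No checks failed. The first three move calls were refused for missing keys, and nothing moved.

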